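# Close the balance's draft shield and tare it

## Task

The empty weighing cup stands on the pan of the analytical balance, whose draft shield has been left open. With your fingertips gently push the glass top panel and the glass side door on the right (as the robot sees it) fully shut, and then, with the shield closed all round, press the blue tare key on the front of the balance right down and let it come up again. Do not disturb the cup on the pan, the other two keys, the left door, or the bottles and well plate beside the balance; do not shove the balance hard or slam its glass, and pick nothing up.

Things in the scene. Friction and masses are not known exactly. Their poses are not given: they have to be found in the camera images.
- balance: Grey-white analytical balance fixed to the bench at any small yaw, 332 x 210 x 245 mm. Origin on the bench under its middle; x to its back, y to its left, z up. Front terminal (x -187 to -75 mm) 44 mm high, its display up to 66 mm; glass chamber x -75 to 95, y -97 to 97, z 60 to 245 mm, front and back fixed. Top panel and side doors slide back (+x) to open, forward (-x) to shut.
- top_panel (a joint): Opening of the sliding glass top panel in m: 0 shut (front stop), 0.10 fully open (slid back, in the balance's +x). It stays where it is left and slides with about 1.5 N of friction. The panel's upper face is 245 mm above the bench.
- top_grip (a point): Middle of the top edge of the blue push ridge on the top panel; it travels with the panel. The ridge runs across the balance: 90 mm wide (y), 12 mm thick (x), standing 20 mm up from the glass, top 265 mm above the bench. The glass behind it (+x) is flat and free for 139 mm.
- right_door (a joint): Opening of the sliding glass side door on the right (-y side of the balance) in m: 0 shut (front stop), 0.10 fully open (slid back). It stays where it is left and slides with about 1.5 N of friction.
- right_grip (a point): Top end of the upright blue grip bar at the front edge of the right door, in the middle of its section; it travels with the door. The bar stands out 22 mm from the outer face of the glass (y), is 14 mm thick (x), and runs from 64 to 236 mm above the bench. Behind it (+x), outside the glass, there is nothing within 80 mm at that height.
- left_door (a joint): Opening of the same kind of door on the left (+y) side in m; shut (0) at the start, and to stay so.
- tare_key (a joint): Travel of the blue tare key in m: 0 up, 0.003 fully down; it presses straight down and springs back when let go, about 0.7 N at first and 4 N at the bottom.
- tare_top (a point): Centre of the top face of the blue tare key, the right-most (-y) of three keys on the front terminal; 20 mm (x) by 34 mm (y), top 50 mm above the bench and 6 mm above the terminal round it. The chamber's front pane stands 83 mm behind it (+x).
- menu_key (a joint): Travel in m of the grey key in the middle, 65 mm to the left of the tare key and of the same size; not to be pressed.
- power_key (a joint): Travel in m of the grey key at the left, 130 mm to the left of the tare key and of the same size; not to be pressed.
- cup_center (a point): Centre of the small white open weighing cup, 38 mm across and 40 mm high, that stands loose on the round steel pan inside the chamber (pan top 74 mm above the bench).
- amber_bottle: Amber glass bottle with a black cap, 64 mm across, 135 mm high, loose on the bench beside the balance. Origin at the centre of its underside.
- red_cap_bottle: Small white bottle with a red cap, 42 mm across, 85 mm high, loose on the bench beside the balance. Origin at the centre of its underside.
- well_plate: Clear 96-well plate, 86 x 128 x 14 mm, lying loose on the bench beside the balance. Origin at the centre of its underside.

How it is judged:
On the way, in this order (a step that is already met when the one before it is completed fails the run):
1. the top panel and both side doors are fully shut (value of joint each of top_panel, right_door, left_door below 0.003 m), for 0.2 s.
2. the tare key is pressed down with the shield shut (all of step 1 and value of joint tare_key above 0.002 m), for 0.1 s.
At the end, for the whole second after the job is handed in: The top panel and both side doors are within 3 mm of shut, the tare key was pressed at least 2 mm while they were shut and is up again (within 1 mm), the cup stands upright within 4 mm of where it was on the pan, and the bottles and plate stand upright within 15 mm of where they were (all of step 1 and value of joint tare_key below 0.001 m and distance of cup_center from where it was at the start of the episode below 0.004 m and angle between cup_center's own z axis and vertical below 0.1 rad and distance of each of amber_bottle, red_cap_bottle, well_plate from where it was at the start of the episode below 0.015 m and angle between each of amber_bottle, red_cap_bottle, well_plate's own z axis and vertical below 0.15 rad); the robot touches nothing.
It fails at once if the tare key is pressed (over 1.5 mm) while the shield is still open by more than 4 mm (value of joint tare_key above 0.0015 m and value of joint any of top_panel, right_door, left_door above 0.004 m).
It fails at once if another key is pressed (over 1.5 mm) or the left door pushed open (over 10 mm) (value of joint any of power_key, menu_key above 0.0015 m or value of joint left_door above 0.01 m).
It fails at once if the cup is moved (over 6 mm) or tipped, or a bottle or the well plate is moved (over 20 mm), lifted or tipped (distance of cup_center from where it was at the start of the episode above 0.006 m or angle between cup_center's own z axis and vertical above 0.2 rad or distance of any of amber_bottle, red_cap_bottle, well_plate from where it was at the start of the episode above 0.02 m or height (world z) of any of amber_bottle, red_cap_bottle, well_plate above 0.01 m or angle between any of amber_bottle, red_cap_bottle, well_plate's own z axis and vertical above 0.25 rad).
It fails at once if the glass is slammed: a panel or door slides faster than 0.5 m/s (velocity of joint any of top_panel, right_door below -0.5 m/s or velocity of joint any of top_panel, right_door above 0.5 m/s).
It fails at once if the balance is shoved hard enough to shift it (over 40 N) (contact force between any of the fingers, the arm and balance above 40 N).
It also fails if it takes over 54 s, if anything falls off the work surface, if the arm or the gripper's body presses on something with over 40 N, if the wrist force passes 120 N, or if a joint passes its speed limit or range.

## Robot

A 7-joint arm with a two-finger parallel gripper is mounted at the origin on the work surface. World frame = base frame: x ahead of the robot, y to its left, z up, the work surface at z = 0. Lengths are in m, angles in rad, forces in N, time in s.
With the tool pointing down it reaches from about 0.4 to 0.875 m from the base axis. Payload 6.5 kg.
Tool frame: the origin (TCP) lies on the centre line of the jaws, within the pads' length; the fingertips stand 8 mm ahead of it and the grasp point (between the pads) lies 11 mm behind it; y points along the fingers, z is the direction in which the jaws open and shut, and the axes are right-handed (so a half turn about y gives the same grasp; the last joint's range is limited). The gripper opens to 88 mm and grips with 3 to 60 N. Pads are 18 mm wide; open, the fingers measure 123 mm over their backs; the gripper's body (75 mm by 187 mm) begins 45 mm behind the grasp point.
Start: joints at [-1.172, 0.536, -0.004, 1.538, 0.003, 1.067, -0.071], TCP at [0.291, 0.581, 0.247] pointing down, gripper open.
Joint ranges: [-2.7, 2.7], [-0.37, 2.16], [-1.27, 1.26], [0.24, 2.4], [-1.31, 4.45], [0.19, 1.91], [-2.76, 2.76]. Speed limits (rad/s): [2.39, 2.39, 3.14, 3.14, 3.14, 3.14, 3.14].

## Interface

Orientations are given as a unit quaternion [x, y, z, w].
In Python, from workcell import env gives the robot as it stands.
- The arm moves only by the tool move_arm, never from a script. Its argument "increments" is a list that holds one entry, the list of rows, each a list of 7 numbers: the shift along the tool's x, y, z as a fraction of full scale, then the turn, a rotation vector about the tool's x, y, z as a fraction of full scale, then the opening, from 0 (shut) to 1 (fully open). A call has exactly 8 rows; each row is the pose to reach, as a shift and turn from the pose measured when the call began, along the tool's axes at that moment; what a row does not reach only later rows make up. Full scale, the value 1, is 0.2 m for a shift and 60 degrees for a turn. A row lasts 1/8 s, in which the tool goes at most 62.5 mm and 10.7 degrees, less where a joint would pass 70% of its speed; a pose out of reach is approached as far as the arm can. A call with a number of a shift or a turn outside -1 to 1 is refused whole. A call with a gripper value outside its range is refused whole. The fingers move at their own pace and stop on an object; "force" is the grip in N (left out, the last holds). Time passes only in rows, so rows that repeat a pose let the fingers close, or fill a call up. It gives the time, the measured TCP pose, the force and the opening at its end, in the units of the state.
- env.get_state(): the state, without advancing time (a new reading comes with each control period).
- env.snapshot(name): name is "scene" or "top" or "wrist"; returns a dict with "frame" (480x640x3 uint8, red, green, blue), "intrinsics" (3x3 intrinsics, pixels), "R" (3x3) and "t" (3): a world point X has camera coordinates R X + t; the wrist camera has in their place "T_tool_cam" (4x4, takes a point from camera to tool coordinates, whose origin is the TCP and whose axes are the tool frame's). Camera axes: x right, y down, z forward; pixel columns grow to the right and rows downward; lengths in m; the calibration is good to about 2 mm. A picture is of the moment at which its call begins: read the wrist's pose just before it. There is no depth.
- env.finish_job(): hands the job in, once; it reports no verdict.
The state is a dict: "time_s": time; "joint_positions": joint angles; "dq": joint speeds; "joint_efforts": joint torques, N m; "tool_pos": TCP position; "ee_rot": TCP orientation; "wrist_force": force on the tool from outside, world axes, zero at the start; "torque": the same for the moment, N m; "grip_width": finger opening in m.
Only numpy, scipy, OpenCV 4.12 (cv2) and the standard library are available. Lean on these libraries where they do the work, as an engineer would, in place of code of your own. Each camera call takes 0.05 s, during which the arm holds its last target.

## Working session

There is one attempt and no reset: what is moved stays moved. The work goes in short steps, Python scripts to look and compute and a tool call to move; the robot and the scene stay as the last step left them, time stands still between calls to the robot, and variables do not carry over. Pictures are saved under pics/ and viewed, and the job is handed in when it is done.

Besides the shell and the picture viewer there is one more tool, called after "Emit:" as a command line: name --argument value ..., lists and objects as JSON in quotes. move_arm: Moves the arm, as the interface text tells. Its arguments: {"type":"object","properties":{"increments":{"type":"array","items":{"type":"array","items":{"type":"array","items":{"type":"number"}}}},"force":{"type":"number"}},"required":["increments"]}

```bash
mkdir -p pics; ls; python3 - <<'E'
from workcell import env
import cv2,json
print(env.get_state())
for n in("scene","top","wrist"):
    s=env.snapshot(n); cv2.imwrite(f"pics/{n}0.png",s["frame"][:,:,::-1])
    print(n,{k:v.tolist() if hasattr(v,'tolist') else v for k,v in s.items() if k!="frame"})
E
```

```text
pics
{'time_s': 0.0, 'joint_positions': array([-1.17216785,  0.53716213, -0.00443304,  1.53883219,  0.00261456,
        1.06731074, -0.07116225]), 'dq': array([ 0.00040926, -0.00021805,  0.00152814,  0.00041721, -0.00143224,
       -0.00165589, -0.00074844]), 'joint_efforts': array([ 2.37146714e-04, -5.70993447e+01,  9.91042145e-01, -2.51587379e+01,
       -5.62144630e-02,  1.83200935e-02,  1.82443241e-04]), 'tool_pos': array([0.2911322 , 0.58049873, 0.2458577 ]), 'ee_rot': array([ 0.68870046, -0.16291763,  0.1627376 , -0.68750709]), 'wrist_force': array([-1.03222544, -0.81088864,  0.40891521]), 'torque': array([ 0.00727238, -0.05372665, -0.02540929]), 'grip_width': 0.08817189866785433}
scene {'intrinsics': [[491.4954376526866, 0.0, 324.1071141304779], [0.0, 491.4954376526866, 238.87502306951885], [0.0, 0.0, 1.0]], 'R': [[-0.9990612881493274, -0.0433117581864693, 0.0007963191594054285], [-0.04150152528892882, 0.9517126769272648, -0.30417199735451045], [0.01241635695762772, -0.3039195159556831, -0.9526167969866812]], 't': [0.5459674845385594, -0.042647730569113564, 1.1705902594306254]}
top {'intrinsics': [[585.0627109352351, 0.0, 313.56697839034354], [0.0, 585.0627109352351, 252.84465067805397], [0.0, 0.0, 1.0]], 'R': [[0.07088407487307868, -0.9974827024923777, -0.0019251384081471188], [-0.9715359522596179, -0.06860261215964944, -0.22674120726473757], [0.226038362665247, 0.017942681889156736, -0.9739531399252425]], 't': [0.08368517203241169, 0.6032798801717433, 1.058370726462902]}
wrist {'intrinsics': [[412.0046850632239, 0.0, 321.11352024907035], [0.0, 412.0046850632239, 232.8995744676965], [0.0, 0.0, 1.0]], 'T_tool_cam': [[-0.0008430295098364609, 0.9637643768780458, 0.2667536600725748, -0.06782409334114169], [-0.0009842458841606123, -0.2667544253381842, 0.9637640311935963, -0.13804798114754446], [0.9999991602802885, 0.0005499303268039554, 0.0011734629736822463, 0.00034340300154511727], [0.0, 0.0, 0.0, 1.0]]}
```

View pics/scene0.png

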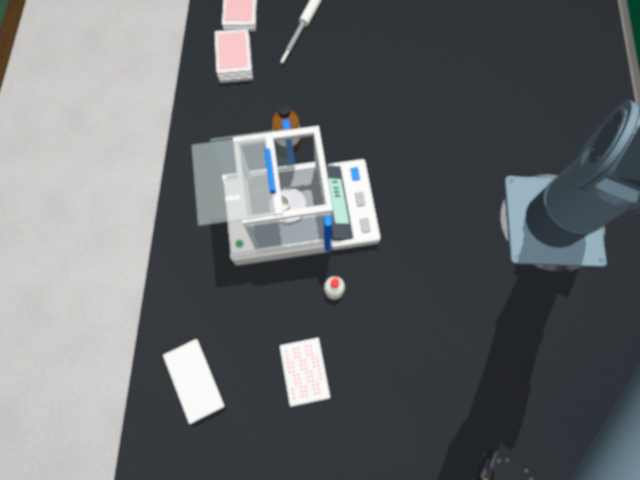

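View pics/top0.png

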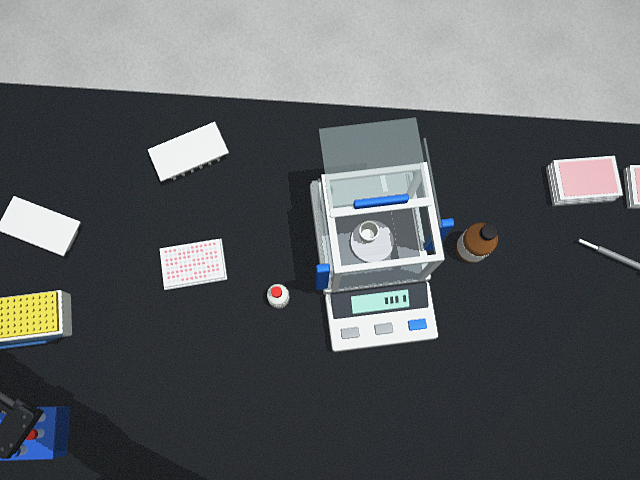

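View pics/wrist0.png

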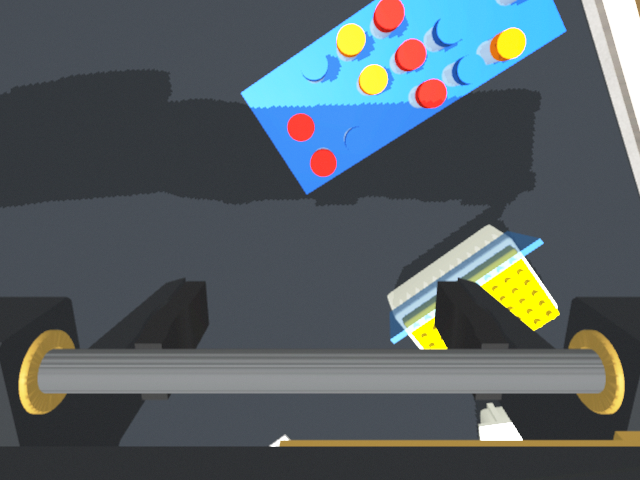

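```bash
python3 - <<'E'
import cv2
a=cv2.imread("pics/top0.png")[110:360,295:505]; cv2.imwrite("pics/tc.png",cv2.resize(a,None,fx=2.4*1,fy=2.4,interpolation=cv2.INTER_CUBIC))
a=cv2.imread("pics/scene0.png")[90:290,180:400]; cv2.imwrite("pics/sc.png",cv2.resize(a,None,fx=3,fy=3,interpolation=cv2.INTER_CUBIC))
E
```

```text
(no output)
```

View pics/tc.png

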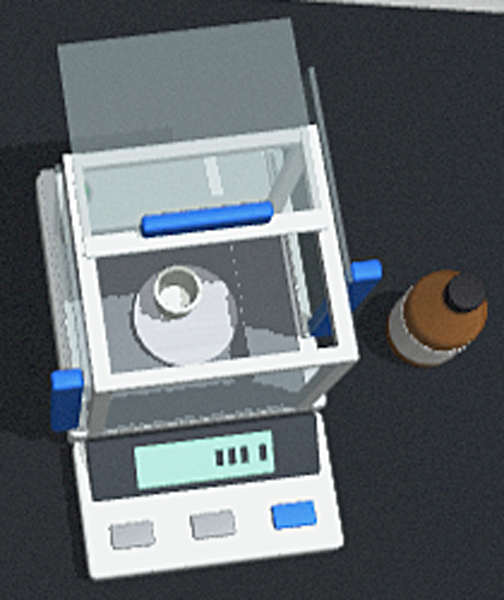

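View pics/sc.png

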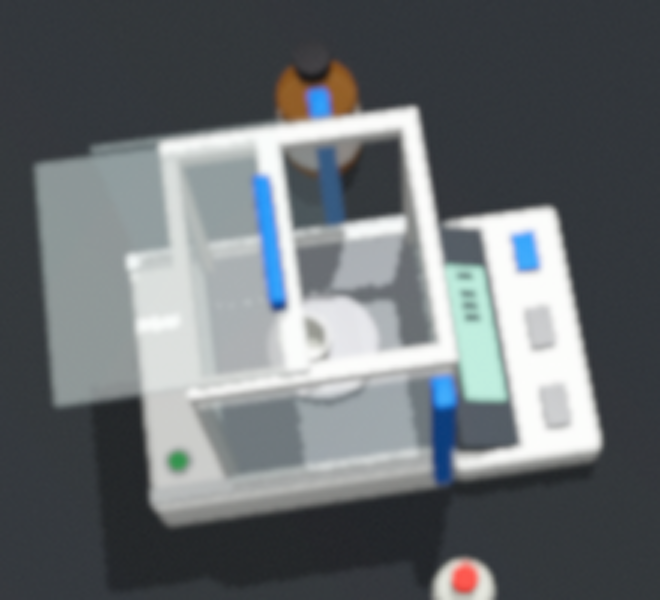

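```bash
cat > h.py <<'E'
import numpy as np,cv2
from workcell import env
def P(s): return s["intrinsics"]@np.c_[s["R"],s["t"]]
def tri(Pa,Pb,a,b):
    X=cv2.triangulatePoints(Pa,Pb,np.array(a,float).reshape(2,1),np.array(b,float).reshape(2,1)).ravel();return X[:3]/X[3]
def back(s,uv,z):
    d=s["R"].T@np.linalg.inv(s["intrinsics"])@np.array([*uv,1.]);c=-s["R"].T@s["t"];return c+d*(z-c[2])/d[2]
E
python3 - <<'E'
from h import *
np.set_printoptions(precision=4,suppress=True)
T=env.snapshot("top");S=env.snapshot("scene")
t=lambda u,v:(295+u/2.4-.3,110+v/2.4-.3)
s=lambda u,v:(180+u/3-.33,90+v/3-.33)
L={"tare":((294,514),(525,251),.05),"menu":((213,523),(540,327),.05),"power":((132,533),(555,406),.05),
"topgrip":((207,214),(270,241),.265),"rgrip":((367,268),(319,98),.236),"lgrip":((67,378),(444,383),.236),
"FR":((355,357),(418,110),.245),"FL":((88,388),(455,355),.245),"BR":((316,128),(162,147),.245),"BL":((66,158),(192,393),.245),
"cap":((466,290),(311,60),.135)}
for k,(a,b,z) in L.items():
    print(k,tri(P(T),P(S),t(*a),s(*b)),back(T,t(*a),z)[:2],back(S,s(*b),z)[:2])
print("red",tri(P(T),P(S),(277,292),(335,284)), "plate",back(T,(194,263),.014))
E
```

```text
tare [ 0.4769 -0.0819  0.0446] [ 0.4756 -0.0805] [ 0.4782 -0.0799]
menu [ 0.4645 -0.0171  0.0474] [ 0.4639 -0.0167] [ 0.4651 -0.0164]
power [0.4519 0.0467 0.0474] [0.4515 0.047 ] [0.4524 0.0475]
topgrip [0.6488 0.0198 0.2603] [0.6476 0.0201] [0.6476 0.0224]
rgrip [ 0.6256 -0.0939  0.2405] [ 0.6262 -0.0945] [ 0.6272 -0.0974]
lgrip [0.5337 0.1059 0.2459] [0.5343 0.1067] [0.5356 0.1012]
FR [ 0.5604 -0.0856  0.2454] [ 0.5605 -0.0857] [ 0.5605 -0.0859]
FL [0.5267 0.0913 0.255 ] [0.5266 0.0922] [0.5295 0.0856]
BR [ 0.7281 -0.0573  0.2333] [ 0.7228 -0.055 ] [ 0.726  -0.0513]
BL [0.6901 0.1176 0.2425] [0.6884 0.1179] [0.6906 0.1178]
cap [ 0.6472 -0.1938  0.1283] [ 0.645  -0.1917] [ 0.6468 -0.1898]
red [0.5151 0.1902 0.0666] plate [0.5707 0.3663 0.014 ]
```

```bash
cat >> h.py <<'E'
from scipy.spatial.transform import Rotation as Ro
np.set_printoptions(precision=4,suppress=True)
yaw=0.191; O=np.array([.620,.0137,0])
RB=Ro.from_euler('z',yaw).as_matrix()
RT=np.c_[RB[:,0],[0,0,-1],RB[:,1]]
def W(x,y,z): return O+RB@np.array([x,y,z])
def plan(tgt,st=None,q=RT):
    st=st or env.get_state(); Rc=Ro.from_quat(st["ee_rot"]); 
    sh=Rc.as_matrix().T@(np.array(tgt)-st["tool_pos"])/.2
    rv=(Rc.inv()*Ro.from_matrix(q)).as_rotvec()/(np.pi/3)
    L=RB.T@(st["tool_pos"]-O)
    print("t",st["time_s"],"pos",st["tool_pos"],"local",L,"F",st["wrist_force"],"grip",st["grip_width"])
    print("shift",sh,"turn",rv,"->",np.array(tgt))
E
python3 - <<'E'
from h import *
print(Ro.from_quat(env.get_state()["ee_rot"]).as_matrix(),W(.0605,0,.36))
plan(W(.075,0,.36))
E
```

```text
[[ 0.8939 -0.0003  0.4482]
 [-0.4482 -0.0007  0.8939]
 [ 0.     -1.     -0.0008]] [0.6794 0.0252 0.36  ]
t 0.25 pos [0.2913 0.5808 0.2463] local [-0.2151  0.6192  0.2463] F [-0.3656  0.5372 -0.3708] grip 0.0881772211032417
shift [ 3.0375 -0.567  -1.5697] turn [ 0.0007 -0.6262 -0.0002] -> [0.6936 0.0279 0.36  ]
```

Emit:
move_arm --increments '[[[0.12, -0.15, -0.06, 0, -0.04, 0, 0], [0.26, -0.3, -0.13, 0, -0.08, 0, 0], [0.4, -0.45, -0.2, 0, -0.12, 0, 0], [0.54, -0.57, -0.27, 0, -0.16, 0, 0], [0.68, -0.57, -0.34, 0, -0.2, 0, 0], [0.82, -0.57, -0.42, 0, -0.24, 0, 0], [0.95, -0.57, -0.5, 0, -0.28, 0, 0], [1.0, -0.57, -0.52, 0, -0.3, 0, 0]]]'

```text
time_s: 1.25
tool_pos: [0.4249, 0.396, 0.3605]
ee_rot: [0.706, -0.054, 0.054, -0.704]
wrist_force: [-0.7, 0.6, -0.3]
grip_width: 0.0106
```

```bash
python3 -c "
from h import *
plan(W(.075,0,.36))"
```

```text
t 1.25 pos [0.4249 0.396  0.3605] local [-0.119   0.4124  0.3605] F [-0.697   0.5651 -0.2859] grip 0.01060103584950908
shift [ 1.6082  0.0055 -1.6145] turn [ 0.0015 -0.3283  0.0002] -> [0.6936 0.0279 0.36  ]
```

Emit:
move_arm --increments '[[[0.12, 0, -0.12, 0, -0.03, 0, 0], [0.25, 0, -0.25, 0, -0.06, 0, 0], [0.38, 0, -0.38, 0, -0.09, 0, 0], [0.51, 0, -0.51, 0, -0.12, 0, 0], [0.64, 0, -0.64, 0, -0.15, 0, 0], [0.77, 0, -0.77, 0, -0.18, 0, 0], [0.9, 0, -0.9, 0, -0.2, 0, 0], [0.95, 0, -0.95, 0, -0.22, 0, 0]]]'

```text
time_s: 2.25
tool_pos: [0.5849, 0.1766, 0.3607]
ee_rot: [0.708, 0.027, -0.026, -0.706]
wrist_force: [0.2, -0.4, 0.2]
grip_width: 0.0003
```

```bash
python3 -c "
from h import *
plan(W(.075,0,.36))"
```

```text
t 2.25 pos [0.5849 0.1766 0.3607] local [-0.0035  0.1666  0.3607] F [ 0.2157 -0.435   0.1795] grip 0.00034846666511603426
shift [ 0.4864  0.0056 -0.7818] turn [ 0.0026 -0.1109  0.0001] -> [0.6936 0.0279 0.36  ]
```

Emit:
move_arm --increments '[[[0.1, 0, -0.12, 0, -0.02, 0, 0], [0.2, 0, -0.26, 0, -0.04, 0, 0], [0.3, 0, -0.4, 0, -0.06, 0, 0], [0.4, 0, -0.54, 0, -0.08, 0, 0], [0.46, 0, -0.68, 0, -0.1, 0, 0], [0.48, 0, -0.76, 0, -0.11, 0, 0], [0.48, 0.0, -0.78, 0, -0.11, 0, 0], [0.48, 0.0, -0.78, 0, -0.11, 0, 0]]]'

```text
time_s: 3.25
tool_pos: [0.6919, 0.0292, 0.3613]
ee_rot: [0.705, 0.067, -0.067, -0.703]
wrist_force: [0.7, 0.8, 0.2]
grip_width: 0.0006
```

```bash
python3 -c "
from h import *
plan(W(.07,0,.26))
for n in ('wrist','top','scene'):
  cv2.imwrite('pics/%s1.png'%n,env.snapshot(n)['frame'][:,:,::-1])"
```

```text
t 3.25 pos [0.6919 0.0292 0.3613] local [0.0736 0.0016 0.3613] F [0.6665 0.755  0.2466] grip 0.0005916635365748733
shift [-0.0177  0.5063 -0.0069] turn [ 0.0018 -0.0003 -0.0001] -> [0.6887 0.027  0.26  ]
```

View pics/wrist1.png

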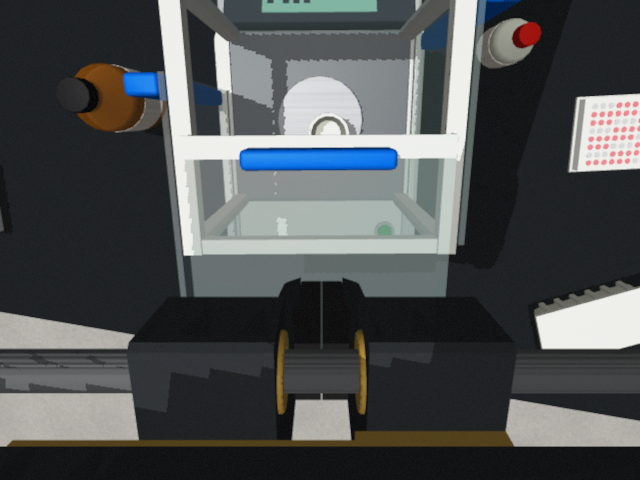

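View pics/top1.png

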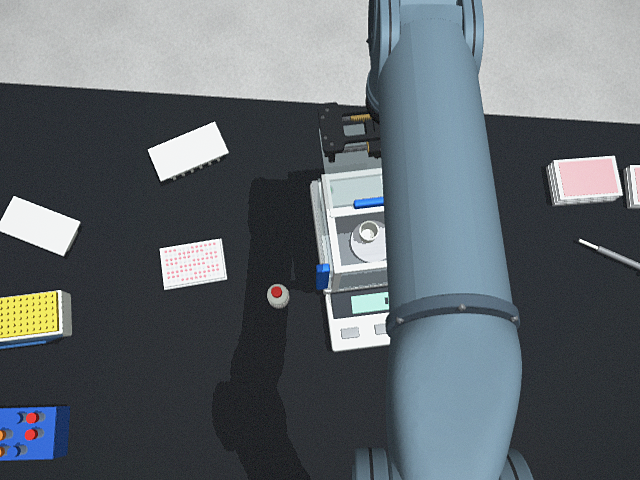

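```bash
cat >> h.py <<'E'
def wback(uv,z,st=None,w=None):
    st=st or env.get_state(); w=w or env.snapshot("wrist")
    Tm=np.eye(4);Tm[:3,:3]=Ro.from_quat(st["ee_rot"]).as_matrix();Tm[:3,3]=st["tool_pos"]
    M=Tm@w["T_tool_cam"]; d=M[:3,:3]@np.linalg.inv(w["intrinsics"])@np.array([*uv,1.]); c=M[:3,3]
    p=c+d*(z-c[2])/d[2]; return p,RB.T@(p-O)
E
python3 - <<'E'
from h import *
st=env.get_state();w=env.snapshot("wrist")
for n,uv,z in(("ridge",(319,153),.265),("ridge rear top",(319,160),.265),("rgrip",(141,82),.236),("BLcorner",(452,241),.245),("BR",(186,240),.245)):
    print(n,*wback(uv,z,st,w))
E
```

```text
ridge [0.644  0.0191 0.265 ] [0.0246 0.0007 0.265 ]
ridge rear top [0.6478 0.0198 0.265 ] [0.0285 0.0007 0.265 ]
rgrip [ 0.6255 -0.0939  0.236 ] [-0.015  -0.1067  0.236 ]
BLcorner [0.684  0.1139 0.245 ] [0.0819 0.0862 0.245 ]
BR [ 0.7162 -0.0543  0.245 ] [ 0.0815 -0.0851  0.245 ]
```

Emit:
move_arm --increments '[[[-0.01, 0.08, 0, 0, 0, 0, 0], [-0.02, 0.18, 0, 0, 0, 0, 0], [-0.02, 0.28, 0, 0, 0, 0, 0], [-0.02, 0.37, 0, 0, 0, 0, 0], [-0.02, 0.43, 0, 0, 0, 0, 0], [-0.02, 0.47, 0, 0, 0, 0, 0], [-0.02, 0.49, 0, 0, 0, 0, 0], [-0.02, 0.5, 0, 0, 0, 0, 0]]]'

```text
time_s: 4.45
tool_pos: [0.6884, 0.0285, 0.2615]
ee_rot: [0.705, 0.068, -0.067, -0.703]
wrist_force: [0.1, -1.3, -0.1]
grip_width: 0.0007
```

```bash
python3 -c "
from h import *
plan(W(-.035,0,.26))
cv2.imwrite('pics/wrist2.png',env.snapshot('wrist')['frame'][:,:,::-1])"
```

```text
t 4.45 pos [0.6884 0.0285 0.2615] local [0.07   0.0016 0.2615] F [ 0.0787 -1.2939 -0.1096] grip 0.0006748089000252997
shift [-0.5251  0.0072 -0.0075] turn [0.0021 0.0005 0.0007] -> [0.5856 0.0071 0.26  ]
```

View pics/wrist2.png

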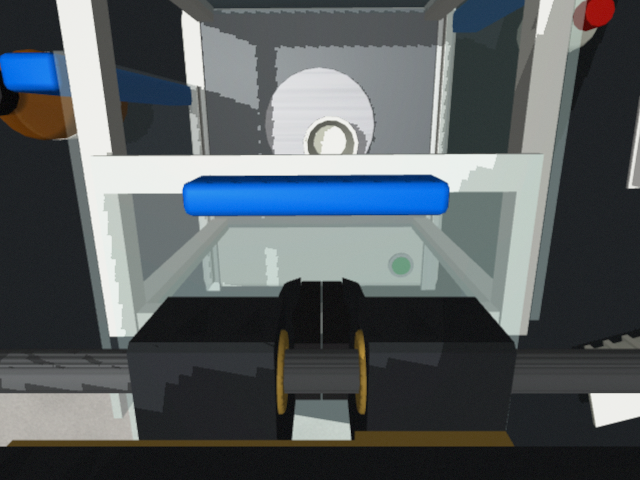

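Emit:
move_arm --increments '[[[-0.04, 0, 0, 0, 0, 0, 0], [-0.08, 0, 0, 0, 0, 0, 0], [-0.12, 0, 0, 0, 0, 0, 0], [-0.17, 0, 0, 0, 0, 0, 0], [-0.22, 0, 0, 0, 0, 0, 0], [-0.27, 0, 0, 0, 0, 0, 0], [-0.32, 0, 0, 0, 0, 0, 0], [-0.37, 0, 0, 0, 0, 0, 0]]]'

```text
time_s: 5.5
tool_pos: [0.6153, 0.0141, 0.2616]
ee_rot: [0.705, 0.068, -0.067, -0.703]
wrist_force: [1.9, -1.3, 1.8]
grip_width: 0.0006
```

```bash
python3 -c "
from h import *
plan(W(-.035,0,.26))
st=env.get_state();w=env.snapshot('wrist')
cv2.imwrite('pics/wrist3.png',w['frame'][:,:,::-1])"
```

```text
t 5.5 pos [0.6153 0.0141 0.2616] local [-0.0046  0.0013  0.2616] F [ 1.8551 -1.3441  1.8446] grip 0.0005557965193488084
shift [-0.1522  0.0078 -0.0064] turn [0.0024 0.0004 0.0011] -> [0.5856 0.0071 0.26  ]
```

View pics/wrist3.png

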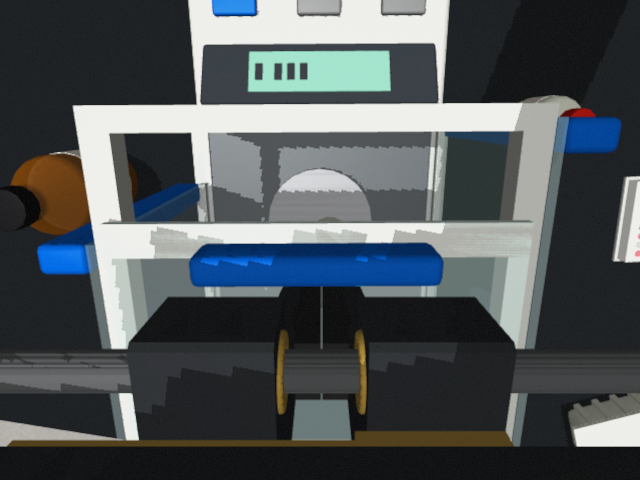

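Emit:
move_arm --increments '[[[-0.03, 0, 0, 0, 0, 0, 0], [-0.05, 0, 0, 0, 0, 0, 0], [-0.07, 0, 0, 0, 0, 0, 0], [-0.09, 0, 0, 0, 0, 0, 0], [-0.11, 0, 0, 0, 0, 0, 0], [-0.13, 0, 0, 0, 0, 0, 0], [-0.14, 0, 0, 0, 0, 0, 0], [-0.15, 0, 0, 0, 0, 0, 0]]]'

```text
time_s: 6.55
tool_pos: [0.5844, 0.0081, 0.2614]
ee_rot: [0.705, 0.067, -0.068, -0.703]
wrist_force: [1.8, -0.1, -0.3]
grip_width: 0.0004
```

```bash
python3 -c "
from h import *
plan(W(-.035,0,.26))
st=env.get_state();w=env.snapshot('wrist')
cv2.imwrite('pics/wrist4.png',w['frame'][:,:,::-1])"
```

```text
t 6.55 pos [0.5844 0.0081 0.2614] local [-0.036   0.0012  0.2614] F [ 1.7817 -0.111  -0.2729] grip 0.000374789632799802
shift [ 0.0052  0.0072 -0.0062] turn [ 0.0022  0.     -0.0006] -> [0.5856 0.0071 0.26  ]
```

View pics/wrist4.png

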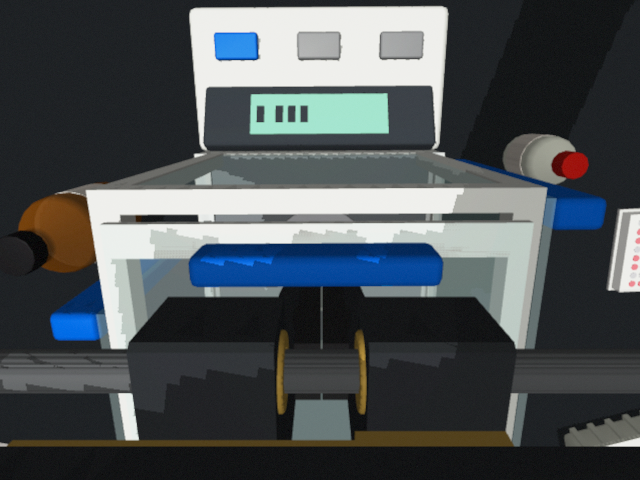

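Emit:
move_arm --increments '[[[-0.01, 0, 0, 0, 0, 0, 0], [-0.015, 0, 0, 0, 0, 0, 0], [-0.02, 0, 0, 0, 0, 0, 0], [-0.025, 0, 0, 0, 0, 0, 0], [-0.03, 0, 0, 0, 0, 0, 0], [-0.035, 0, 0, 0, 0, 0, 0], [-0.04, 0, 0, 0, 0, 0, 0], [-0.045, 0, 0, 0, 0, 0, 0]]]'

```text
time_s: 7.6
tool_pos: [0.5776, 0.0068, 0.2616]
ee_rot: [0.705, 0.069, -0.066, -0.703]
wrist_force: [12.3, 0.9, -9.4]
grip_width: 0.0003
```

Emit:
move_arm --increments '[[[-0.005, 0, 0, 0, 0, 0, 0], [-0.01, 0, 0, 0, 0, 0, 0], [-0.015, 0, 0, 0, 0, 0, 0], [-0.02, 0, 0, 0, 0, 0, 0], [-0.025, 0, 0, 0, 0, 0, 0], [-0.025, 0, 0, 0, 0, 0, 0], [-0.025, 0, 0, 0, 0, 0, 0], [-0.025, 0, 0, 0, 0, 0, 0]]]'

```text
time_s: 8.6
tool_pos: [0.5774, 0.0067, 0.2618]
ee_rot: [0.705, 0.073, -0.062, -0.703]
wrist_force: [18.3, 2.8, -15.3]
grip_width: 0.0003
```

```bash
python3 -c "
from h import *
plan(W(-.035,0,.26))
st=env.get_state();w=env.snapshot('wrist')
cv2.imwrite('pics/wrist5.png',w['frame'][:,:,::-1])"
```

```text
t 8.6 pos [0.5774 0.0067 0.2618] local [-0.0431  0.0013  0.2618] F [ 18.3467   2.8171 -15.3367] grip 0.00032529793987711646
shift [ 0.0405  0.0098 -0.0063] turn [0.0037 0.0011 0.0146] -> [0.5856 0.0071 0.26  ]
```

View pics/wrist5.png

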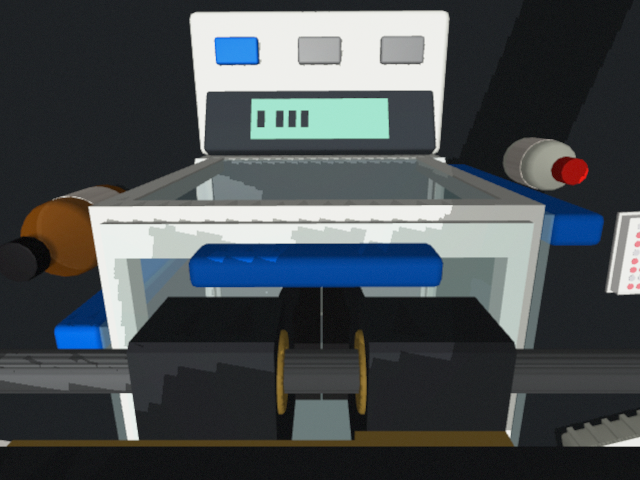

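Emit:
move_arm --increments '[[[0.02, 0, 0, 0, 0, 0, 0], [0.05, 0, 0, 0, 0, 0, 0], [0.07, -0.05, 0, 0, 0, 0, 0], [0.08, -0.13, 0, 0, 0, 0, 0], [0.1, -0.2, -0.08, 0, 0, 0, 0], [0.15, -0.22, -0.2, 0, 0, 0, 0], [0.2, -0.22, -0.32, 0, 0, 0, 0], [0.25, -0.22, -0.44, 0, 0, 0, 0]]]'

```text
time_s: 9.65
tool_pos: [0.6433, -0.0723, 0.3083]
ee_rot: [0.705, 0.073, -0.062, -0.703]
wrist_force: [0.2, -0.9, -0.9]
grip_width: 0.0005
```

```bash
python3 -c "
from h import *
plan(W(.02,-.119,.305))
st=env.get_state();w=env.snapshot('wrist')
cv2.imwrite('pics/wrist6.png',w['frame'][:,:,::-1])"
```

```text
t 9.65 pos [ 0.6433 -0.0723  0.3083] local [ 0.0066 -0.0889  0.3083] F [ 0.2475 -0.9111 -0.8911] grip 0.0005182438587435815
shift [ 0.0668  0.0183 -0.1505] turn [0.0045 0.0002 0.0157] -> [ 0.6622 -0.0993  0.305 ]
```

View pics/wrist6.png

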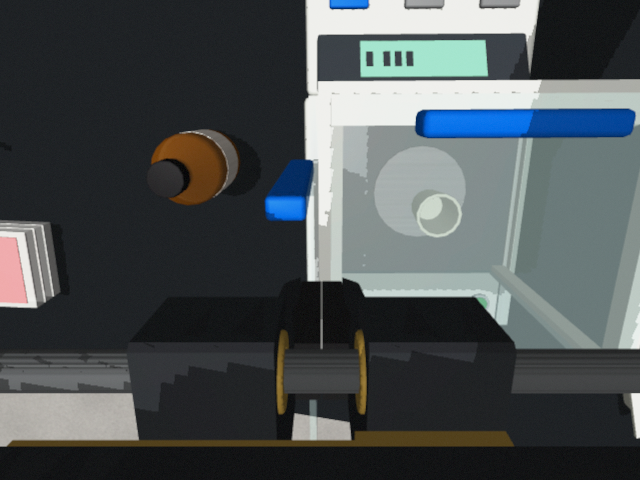

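```bash
python3 -c "
from h import *
st=env.get_state();w=env.snapshot('wrist')
for uv in((286,208),(266,208),(306,208),(286,219)): print(wback(uv,.236,st,w)[1])"
```

```text
[-0.015  -0.1117  0.236 ]
[-0.015  -0.1221  0.236 ]
[-0.0149 -0.1013  0.236 ]
[-0.0091 -0.1119  0.236 ]
```

Emit:
move_arm --increments '[[[0.02, 0, -0.05, 0, 0, 0.01, 0], [0.04, 0, -0.1, 0, 0, 0.015, 0], [0.065, 0, -0.14, 0, 0, 0.015, 0], [0.065, 0, -0.15, 0, 0, 0.015, 0], [0.065, 0, -0.15, 0, 0, 0.015, 0], [0.065, 0, -0.15, 0, 0, 0.015, 0], [0.065, 0, -0.15, 0, 0, 0.015, 0], [0.065, 0, -0.15, 0, 0, 0.015, 0]]]'

```text
time_s: 10.75
tool_pos: [0.6618, -0.1017, 0.3084]
ee_rot: [0.706, 0.067, -0.066, -0.702]
wrist_force: [-0.1, -1.1, -0.8]
grip_width: 0.0004
```

```bash
python3 -c "
from h import *
plan(W(.02,-.119,.222))
st=env.get_state();w=env.snapshot('wrist')
cv2.imwrite('pics/wrist7.png',w['frame'][:,:,::-1])"
```

```text
t 10.75 pos [ 0.6618 -0.1017  0.3084] local [ 0.0191 -0.1213  0.3084] F [-0.0943 -1.0671 -0.7954] grip 0.0003706216675187067
shift [0.004  0.4319 0.0142] turn [ 0.0064 -0.0035  0.0006] -> [ 0.6622 -0.0993  0.222 ]
```

View pics/wrist7.png

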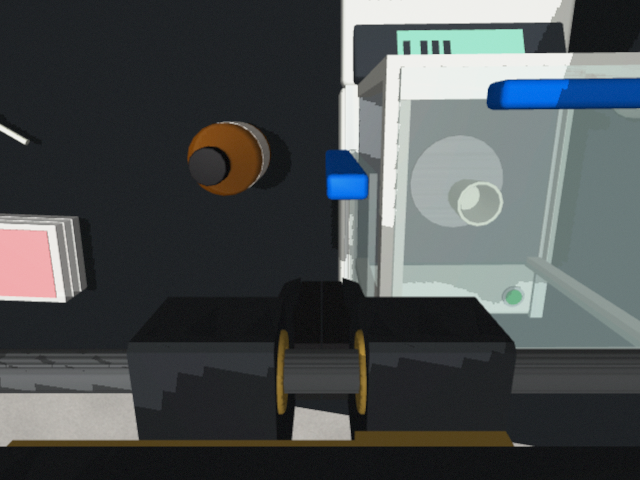

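Emit:
move_arm --increments '[[[0, 0.08, 0.01, 0, 0, 0, 0], [0, 0.16, 0.01, 0, 0, 0, 0], [0, 0.24, 0.01, 0, 0, 0, 0], [0, 0.31, 0.01, 0, 0, 0, 0], [0, 0.37, 0.01, 0, 0, 0, 0], [0, 0.41, 0.01, 0, 0, 0, 0], [0, 0.43, 0.01, 0, 0, 0, 0], [0, 0.43, 0.01, 0, 0, 0, 0]]]'

```text
time_s: 11.8
tool_pos: [0.6617, -0.1003, 0.2224]
ee_rot: [0.706, 0.067, -0.066, -0.702]
wrist_force: [0.2, -0.2, 0.1]
grip_width: 0.0005
```

```bash
python3 -c "
from h import *
plan(W(.02,-.119,.222))
st=env.get_state();w=env.snapshot('wrist')
cv2.imwrite('pics/wrist8.png',w['frame'][:,:,::-1])"
```

```text
t 11.8 pos [ 0.6617 -0.1003  0.2224] local [ 0.0193 -0.1199  0.2224] F [ 0.1697 -0.2039  0.0767] grip 0.0004733456782459672
shift [0.0036 0.0017 0.0044] turn [ 0.0064 -0.0035  0.0006] -> [ 0.6622 -0.0993  0.222 ]
```

View pics/wrist8.png

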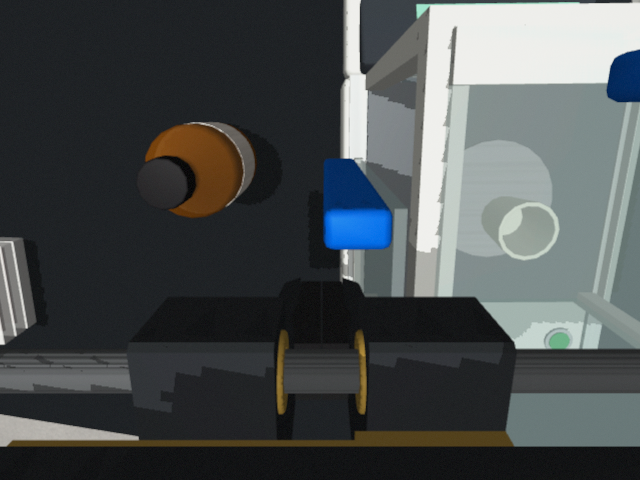

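Emit:
move_arm --increments '[[[-0.03, 0, 0, 0, 0, 0, 0], [-0.06, 0, 0, 0, 0, 0, 0], [-0.09, 0, 0, 0, 0, 0, 0], [-0.13, 0, 0, 0, 0, 0, 0], [-0.17, 0, 0, 0, 0, 0, 0], [-0.21, 0, 0, 0, 0, 0, 0], [-0.25, 0, 0, 0, 0, 0, 0], [-0.28, 0, 0, 0, 0, 0, 0]]]'

```text
time_s: 12.85
tool_pos: [0.6064, -0.1111, 0.2228]
ee_rot: [0.706, 0.067, -0.065, -0.702]
wrist_force: [2.5, -1.6, 0.8]
grip_width: 0.0003
```

```bash
python3 -c "
from h import *
plan(W(-.051,-.119,.222))
st=env.get_state();w=env.snapshot('wrist')
cv2.imwrite('pics/wrist9.png',w['frame'][:,:,::-1])"
```

```text
t 12.85 pos [ 0.6064 -0.1111  0.2228] local [-0.0371 -0.1199  0.2228] F [ 2.5099 -1.5835  0.7603] grip 0.00034574630880304907
shift [-0.0697  0.0037  0.0043] turn [ 0.0067 -0.0037  0.0013] -> [ 0.5925 -0.1128  0.222 ]
```

View pics/wrist9.png

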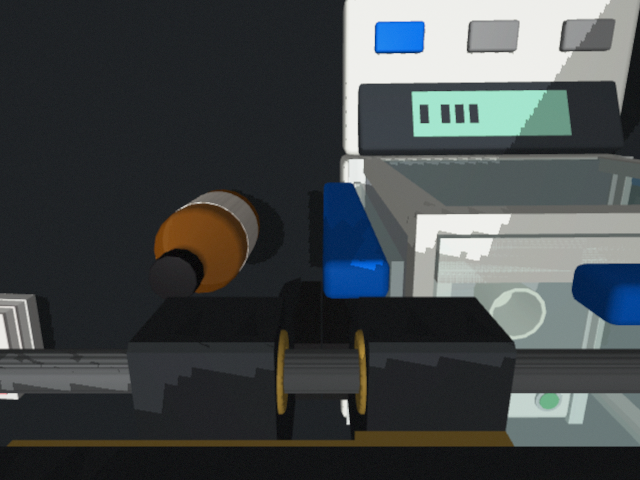

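Emit:
move_arm --increments '[[[-0.01, 0, 0, 0, 0, 0, 0], [-0.02, 0, 0, 0, 0, 0, 0], [-0.03, 0, 0, 0, 0, 0, 0], [-0.04, 0, 0, 0, 0, 0, 0], [-0.05, 0, 0, 0, 0, 0, 0], [-0.055, 0, 0, 0, 0, 0, 0], [-0.06, 0, 0, 0, 0, 0, 0], [-0.065, 0, 0, 0, 0, 0, 0]]]'

```text
time_s: 13.9
tool_pos: [0.5951, -0.1131, 0.2228]
ee_rot: [0.706, 0.068, -0.064, -0.702]
wrist_force: [12.0, 0.5, -8.1]
grip_width: 0.0001
```

Emit:
move_arm --increments '[[[-0.005, 0, 0, 0, 0, 0, 0], [-0.01, 0, 0, 0, 0, 0, 0], [-0.015, 0, 0, 0, 0, 0, 0], [-0.02, 0, 0, 0, 0, 0, 0], [-0.025, 0, 0, 0, 0, 0, 0], [-0.025, 0, 0, 0, 0, 0, 0], [-0.025, 0, 0, 0, 0, 0, 0], [-0.025, 0, 0, 0, 0, 0, 0]]]'

```text
time_s: 14.9
tool_pos: [0.5951, -0.113, 0.223]
ee_rot: [0.707, 0.072, -0.061, -0.701]
wrist_force: [18.7, 0.9, -13.4]
grip_width: 0.0002
```

```bash
python3 -c "
from h import *
plan(W(-.051,-.119,.222))
st=env.get_state();w=env.snapshot('wrist')
cv2.imwrite('pics/wrist10.png',w['frame'][:,:,::-1])"
```

```text
t 14.9 pos [ 0.5951 -0.113   0.223 ] local [-0.0485 -0.1197  0.223 ] F [ 18.6853   0.9211 -13.4483] grip 0.0002257671801316145
shift [-0.0125  0.0047  0.0036] turn [ 0.0093 -0.0023  0.0149] -> [ 0.5925 -0.1128  0.222 ]
```

View pics/wrist10.png

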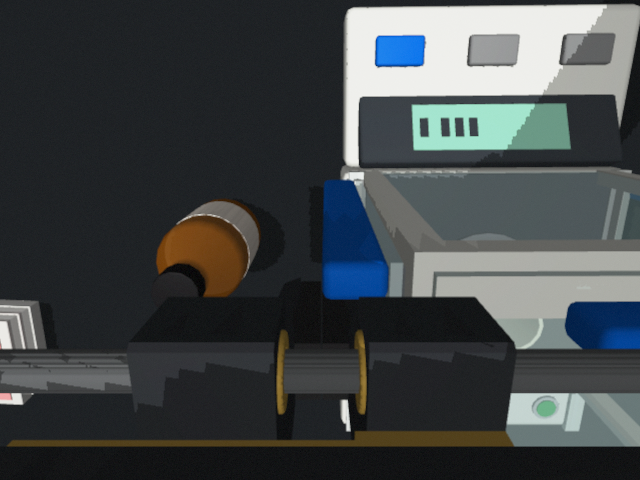

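Emit:
move_arm --increments '[[[0.02, 0, 0, 0, 0, 0, 0], [0.05, 0, 0, 0, 0, 0, 0], [0.06, -0.08, 0, 0, 0, 0, 0], [0.06, -0.2, 0, 0, 0, 0.005, 0], [0.06, -0.32, 0.02, 0, 0, 0.01, 0], [0.0, -0.4, 0.06, 0, 0, 0.015, 0], [-0.1, -0.42, 0.1, 0, 0, 0.015, 0], [-0.2, -0.42, 0.15, 0, 0, 0.015, 0]]]'

```text
time_s: 15.95
tool_pos: [0.5473, -0.0904, 0.3069]
ee_rot: [0.707, 0.067, -0.066, -0.701]
wrist_force: [-0.1, 1.1, -0.0]
grip_width: 0.0003
```

```bash
python3 -c "
from h import *
plan(W(-.158,-.065,.30))
st=env.get_state();w=env.snapshot('wrist')
cv2.imwrite('pics/wrist11.png',w['frame'][:,:,::-1])"
```

```text
t 15.95 pos [ 0.5473 -0.0904  0.3069] local [-0.0911 -0.0885  0.3069] F [-0.062   1.1068 -0.0372] grip 0.0003272137145396986
shift [-0.3346  0.0334  0.1166] turn [ 0.0094 -0.0027  0.0001] -> [ 0.4772 -0.0801  0.3   ]
```

View pics/wrist11.png

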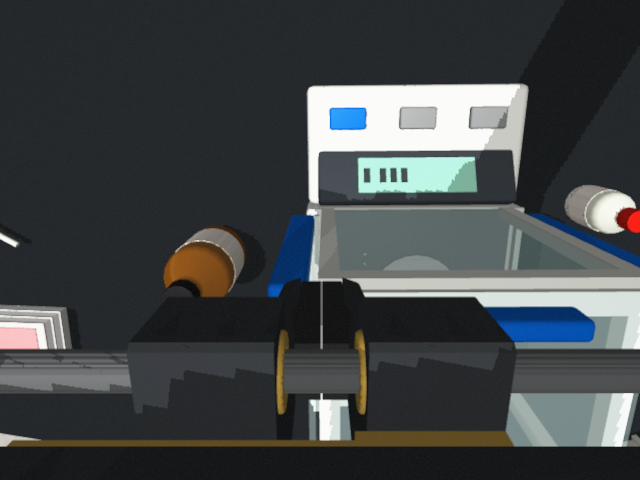

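```bash
python3 -c "
from h import *
for uv in((348,118),(418,117),(488,117)): print(wback(uv,.05)[1])"
```

```text
[-0.1623 -0.0642  0.05  ]
[-0.1615 -0.0005  0.05  ]
[-0.1598  0.063   0.05  ]
```

Emit:
move_arm --increments '[[[-0.06, 0, 0.02, 0, 0, 0, 0], [-0.12, 0, 0.04, 0, 0, 0, 0], [-0.19, 0, 0.07, 0, 0, 0, 0], [-0.26, 0, 0.1, 0, 0, 0, 0], [-0.32, 0.02, 0.115, 0, 0, 0, 0], [-0.335, 0.08, 0.115, 0, 0, 0, 0], [-0.335, 0.16, 0.115, 0, 0, 0, 0], [-0.335, 0.22, 0.115, 0, 0, 0, 0]]]'

```text
time_s: 17.15
tool_pos: [0.4781, -0.0809, 0.2611]
ee_rot: [0.707, 0.067, -0.066, -0.701]
wrist_force: [0.5, 1.0, 0.2]
grip_width: 0.0005
```

```bash
python3 -c "
from h import *
plan(W(-.158,-.065,.12))
for n in ('wrist','scene'):
  cv2.imwrite('pics/%s12.png'%n,env.snapshot(n)['frame'][:,:,::-1])"
```

```text
t 17.15 pos [ 0.4781 -0.0809  0.2611] local [-0.1573 -0.0659  0.2611] F [0.4682 0.9679 0.1801] grip 0.0004830233956733388
shift [-0.0033  0.7054  0.0115] turn [ 0.0092 -0.0023 -0.0005] -> [ 0.4772 -0.0801  0.12  ]
```

View pics/wrist12.png

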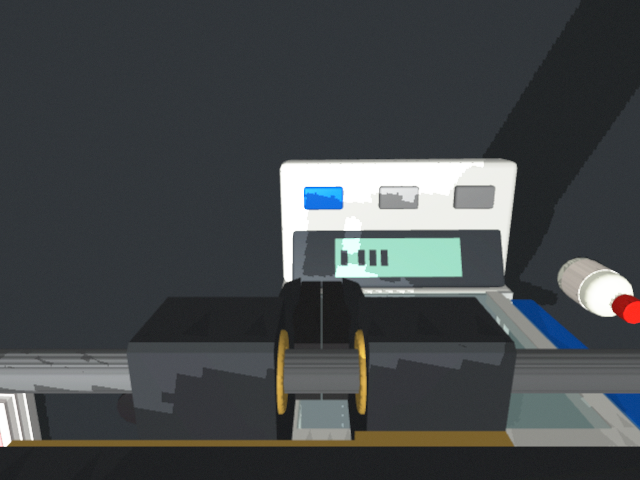

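View pics/scene12.png

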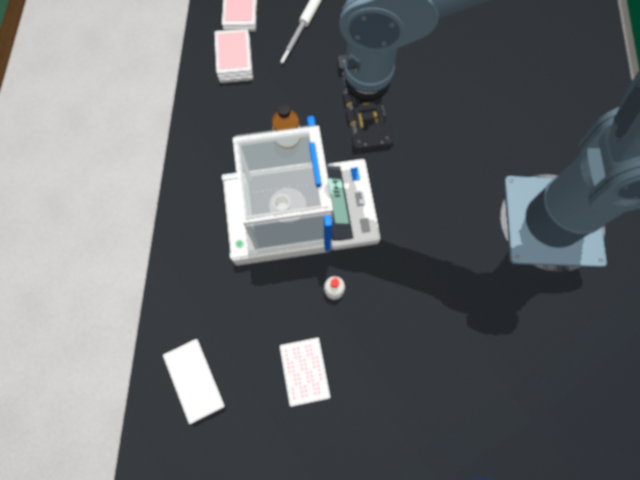

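```bash
python3 -c "
from h import *
for uv in((323.5,198),): print(wback(uv,.05)[1])"
```

```text
[-0.1604 -0.0654  0.05  ]
```

Emit:
move_arm --increments '[[[-0.01, 0.1, 0.005, 0, 0, 0, 0], [-0.01, 0.2, 0.005, 0, 0, 0, 0], [-0.01, 0.32, 0.005, 0, 0, 0, 0], [-0.01, 0.44, 0.005, 0, 0, 0, 0], [-0.01, 0.56, 0.005, 0, 0, 0, 0], [-0.01, 0.66, 0.005, 0, 0, 0, 0], [-0.01, 0.72, 0.005, 0, 0, 0, 0], [-0.01, 0.75, 0.005, 0, 0, 0, 0]]]'

```text
time_s: 18.3
tool_pos: [0.4763, -0.0818, 0.1114]
ee_rot: [0.707, 0.066, -0.067, -0.701]
wrist_force: [-0.3, -0.1, -0.4]
grip_width: 0.0004
```

```bash
python3 -c "
from h import *
plan(W(-.159,-.065,.058))
for n in ('wrist','top'):
  cv2.imwrite('pics/%s13.png'%n,env.snapshot(n)['frame'][:,:,::-1])
w=env.snapshot('wrist')
print(wback((324,218),.05))"
```

```text
t 18.3 pos [ 0.4763 -0.0818  0.1114] local [-0.1592 -0.0664  0.1114] F [-0.2703 -0.1097 -0.3598] grip 0.0003568224587629748
shift [0.0015 0.2668 0.0097] turn [ 0.0091 -0.0024 -0.001 ] -> [ 0.4762 -0.0803  0.058 ]
(array([ 0.4564, -0.0846,  0.05  ]), array([-0.1792, -0.0654,  0.05  ]))
```

View pics/wrist13.png

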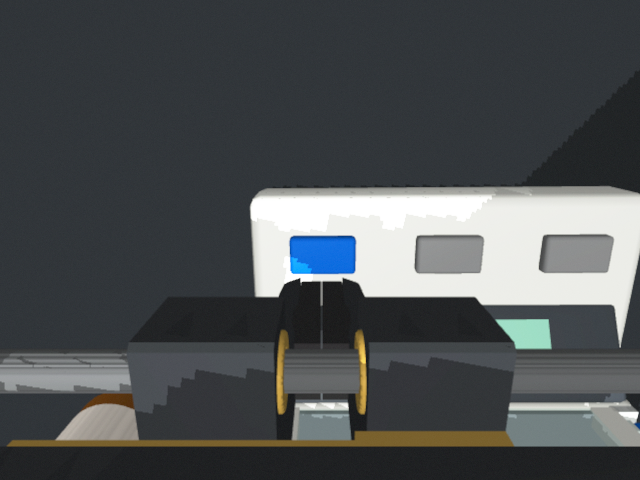

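View pics/top13.png

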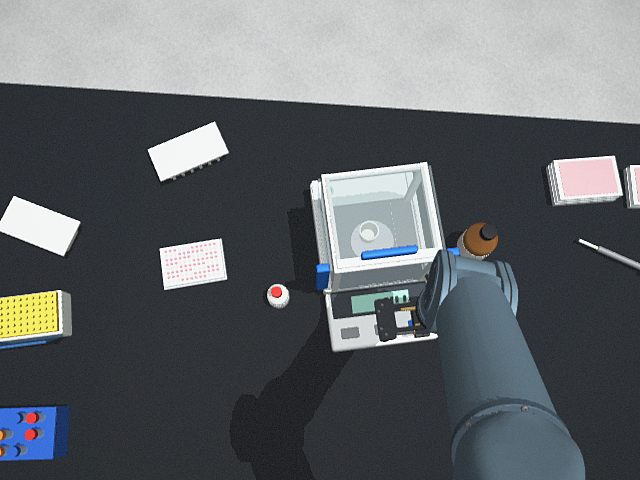

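Emit:
move_arm --increments '[[[0, 0.07, 0.005, 0, 0, 0, 0], [-0.003, 0.15, 0.008, 0, 0, 0, 0], [-0.003, 0.21, 0.008, 0, 0, 0, 0], [-0.003, 0.24, 0.008, 0, 0, 0, 0], [-0.003, 0.26, 0.008, 0, 0, 0, 0], [-0.003, 0.275, 0.008, 0, 0, 0, 0], [-0.003, 0.285, 0.008, 0, 0, 0, 0], [-0.003, 0.29, 0.008, 0, 0, 0, 0]]]'

```text
time_s: 19.5
tool_pos: [0.4757, -0.0808, 0.0549]
ee_rot: [0.707, 0.067, -0.066, -0.701]
wrist_force: [-4.9, 0.3, 19.8]
grip_width: 0.0004
```

```bash
python3 -c "
from h import *
plan(W(-.160,-.065,.054))
for n in ('wrist',):
  cv2.imwrite('pics/%s14.png'%n,env.snapshot(n)['frame'][:,:,::-1])"
```

```text
t 19.5 pos [ 0.4757 -0.0808  0.0549] local [-0.1596 -0.0654  0.0549] F [-4.8801  0.3189 19.7928] grip 0.00042935994740448183
shift [-0.0018  0.0046  0.0022] turn [ 0.009  -0.0025 -0.0003] -> [ 0.4752 -0.0805  0.054 ]
```

View pics/wrist14.png

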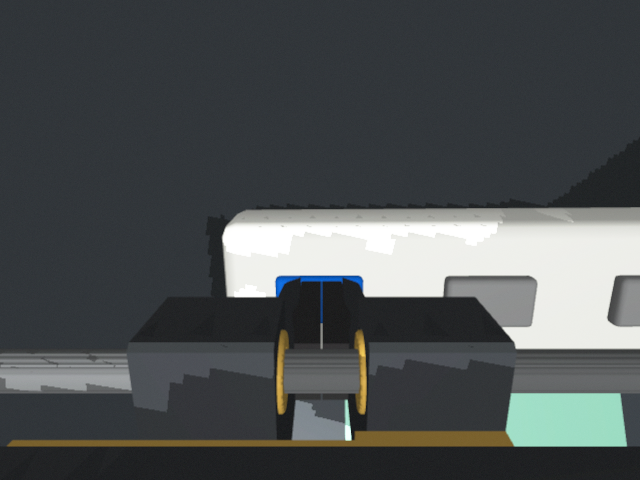

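Emit:
move_arm --increments '[[[0, -0.01, 0, 0, 0, 0, 0], [0, -0.03, 0, 0, 0, 0, 0], [0, -0.08, 0, 0, 0, 0, 0], [0, -0.18, 0, 0, 0, 0, 0], [0, -0.3, 0, 0, 0, 0, 0], [0, -0.45, 0, 0, 0, 0, 0], [0, -0.6, 0, 0, 0, 0, 0], [0, -0.75, 0, 0, 0, 0, 0]]]'

```text
time_s: 20.55
tool_pos: [0.4755, -0.0795, 0.2066]
ee_rot: [0.707, 0.067, -0.066, -0.701]
wrist_force: [-0.3, 0.1, -0.3]
grip_width: 0.0003
```

Emit:
move_arm --increments '[[[0, -0.1, -0.05, 0, 0, 0, 0], [0, -0.22, -0.15, 0, 0, 0, 0], [0, -0.35, -0.28, 0, 0, 0, 0], [0, -0.5, -0.42, 0, 0, 0, 0], [0, -0.6, -0.56, 0, 0, 0, 0], [0, -0.6, -0.7, 0, 0, 0, 0], [0, -0.6, -0.8, 0, 0, 0, 0], [0, -0.6, -0.85, 0, 0, 0, 0]]]'

```text
time_s: 21.55
tool_pos: [0.5068, -0.2463, 0.3286]
ee_rot: [0.708, 0.067, -0.065, -0.701]
wrist_force: [0.1, 0.5, 0.0]
grip_width: 0.0006
```

```bash
python3 -c "
from h import *
plan(W(-.160,-.065,.054))
for n,b in (('top',(250,130,270,230)),('scene',(180,90,220,200))):
  f=env.snapshot(n)['frame'][:,:,::-1]; x,y,w,h=b
  cv2.imwrite('pics/%s15.png'%n,cv2.resize(f[y:y+h,x:x+w],None,fx=2.5,fy=2.5,interpolation=cv2.INTER_CUBIC))"
```

```text
t 21.55 pos [ 0.5068 -0.2463  0.3286] local [-0.1605 -0.2338  0.3286] F [0.0909 0.5337 0.0468] grip 0.0005770488431568874
shift [-0.0016  1.3645  0.8578] turn [ 0.0095 -0.0038  0.0006] -> [ 0.4752 -0.0805  0.054 ]
```

View pics/top15.png

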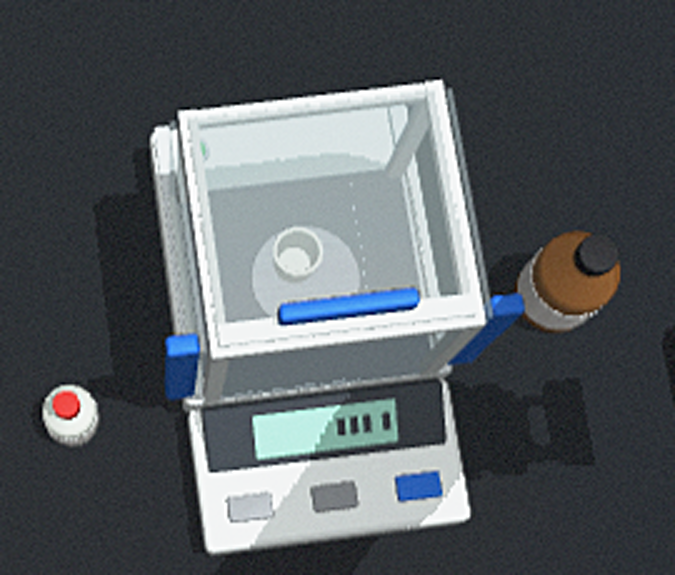

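View pics/scene15.png

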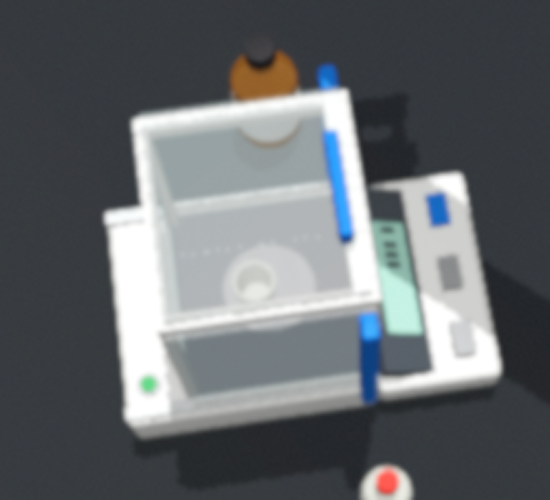

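```bash
python3 -c "
from h import *
T=env.snapshot('top')
for n,uv,z in (('r',(250+509/2.5,130+302/2.5),.236),('l',(250+183/2.5,130+344/2.5),.236),('cap',(250+599/2.5,130+254/2.5),.135)):
  print(n,RB.T@(back(T,uv,z)-O))"
```

```text
r [-0.065  -0.1085  0.236 ]
l [-0.0672  0.1067  0.236 ]
cap [-0.0166 -0.2074  0.135 ]
```

```bash
python3 -c "
from h import *
print(env.finish_job())"
```

```text
the job is handed in; nothing more can be done
None
```

I pushed the top panel and then the right door shut with closed fingertips. With the shield closed I pressed the tare key down, released it and lifted the arm clear. I handed the job in at about 22 s of the 54 s allowed; no verdict was reported.

- **Top panel and right door:** both stopped moving while the wrist force rose from about 12 to 24 N (including a downward part), below the 40 N limit. In the final top view the panel's front strip is flush with the frame. The right door's grip is at x −65 mm against −67 mm for the shut left door, which is within measuring error.
- **Tare key:** the fingertips ended 46.9 mm above the bench, about 3 mm below the key's rest height. The upward force was about 20 N, so the key was at its bottom stop. I did not measure its return directly, but the arm was well clear of it afterwards.
- **Other objects:** the cup is at the same top-view pixel as before, and the amber bottle's cap is within 1 pixel. The red-cap bottle, left door and other keys look unmoved in the final pictures. I last saw the well plate, in place, in the wide view just before the press; I did not measure it again.

No final check failed. The only disagreement was the 2 mm difference between the door grips.

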